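Balance the centrifuge rotor

ROBOT

A 6-joint arm with a two-finger parallel gripper is mounted at the origin on the work surface. World frame = base frame: x ahead of the robot, y to its left, z up, the work surface at z = 0. Lengths are in m, angles in rad, forces in N, time in s.
With the tool pointing down it reaches from about 0.425 to 0.95 m from the base axis. Payload 14.7 kg.
Tool frame: the origin (TCP) lies at the centre of the arm's flange, where the gripper is bolted on; the fingertips stand 173 mm ahead of it and the grasp point (between the pads) lies 155 mm ahead of it (robot.tcp_to_tips is the distance from the TCP to the fingertips, in m); z points along the fingers, y is the line along which they close (so a half turn about z gives the same grasp; the last joint's range is limited). The gripper opens to 85 mm and grips with 20 to 120 N. Pads are 22 mm wide; open, the fingers measure 114 mm over their backs; the gripper's body (76 mm by 85 mm) begins 54 mm behind the grasp point. The pads swing forward as they close: fully open they stand 13 mm farther back than shut.
Start: joints at [-1.315, 0.48, 1.596, -0, 1.065, -0.047], TCP at [0.194, -0.62, 0.405] pointing down, gripper open.
Joint ranges: [-2.75, 2.75], [-0.82, 2.05], [0.23, 2.67], [-1.56, 4.7], [0.09, 2.69], [-2.92, 2.92]. Speed limits (rad/s): [1.89, 1.89, 2.39, 3.01, 3.01, 3.01].

INTERFACE

Orientations are given as a unit quaternion [x, y, z, w].
In Python, from plant import robot gives the robot as it stands. The module is installed in compiled form; this text tells all that it offers.
- The arm moves only by the tool pendant, called after "Request:" by a JSON object that holds its "op" and its "data", one argument or row to a line. Schema: {"type":"object","properties":{"motion":{"type":"array","items":{"type":"array","items":{"type":"array","items":{"type":"number"},"minItems":5,"maxItems":5},"minItems":1,"maxItems":12},"minItems":1,"maxItems":1},"squeeze":{"type":"number"},"only":{"type":"string"},"quiet":{"type":"boolean"},"lines":{"type":"string"}},"required":["motion"],"additionalProperties":false}. motion is a list that holds a single list of rows (three levels of brackets), with 1 to 12 rows, each of 5 numbers: dx, dy, dz in shares of 0.4 m (1.0 is 0.4 m), then a turn about the tool's z in normalised numbers (1 is 2 rad), then the finger opening in m; each row shifts and turns the commanded pose from where the row before left it, along the tool's axes as they then stand; what a row does not reach is not made up. A row lasts 1/8 s, in which the tool goes at most 0.0625 m and 0.188 rad, less where a joint would pass 70% of its speed; a pose out of reach is approached as far as the arm can. The fingers move at their own pace and stop on an object; squeeze is the grip in N (left out, the last holds). Time passes only in rows, so rows that do not move let the fingers close. The tool returns the time, the measured TCP pose, the force, the opening and the grip force at its end. only (a regular expression) keeps the lines of the reply that match it, lines (a string "A,B") keeps lines A to B, and quiet returns only ok. A shift or turn number past 1, either way, is cut back to 1. Input that does not fit is refused with a message, and nothing moves.
- robot.get_obs(): the state, without advancing time (a new reading comes with each control period).
- robot.get_image(name): name is "scene" or "side" or "wrist"; returns a dict with "pixels" (384x512x3 uint8, red, green, blue), "mtx" (3x3 intrinsics, pixels), "k1" (the pictures are not rectified: a ray, as slopes to the right and down, at radius r is drawn at 1 + k1 r^2 times it, then the intrinsics apply), "R" (3x3) and "t" (3): a world point X has camera coordinates R X + t; the wrist camera has in their place "hand_eye" (4x4, takes a point from camera to tool coordinates, whose origin is the TCP and whose axes are the flange's). Camera axes: x right, y down, z forward; pixel columns grow to the right and rows downward; lengths in m; the calibration is good to about 2 mm. A picture is of the moment at which its call begins: read the wrist's pose just before it. There is no depth.
- robot.sign_off(): hands the job in; it is judged then, once.
The state is a dict: "t": time; "joint_pos": joint angles; "qd": joint speeds; "joint_efforts": joint torques, N m; "tcp_pos": TCP position; "ee_rot": TCP orientation; "wrist_force": force on the tool from outside, world axes, zero at the start; "torque": the same for the moment, N m; "finger_gap": finger opening in m; "grip_force": force on a finger pad.
Only numpy, scipy, OpenCV 4.12 (cv2) and the standard library are available. Lean on these libraries where they do the work, as an engineer would, in place of code of your own. Each camera call takes 0.05 s, during which the arm holds its last target. There are 200 camera calls.

TASK

The centrifuge rotor is loaded out of balance: no tube faces one of its own kind. Swap tubes between the buckets, parking one in the free large well of the tube block on the way, until every tube stands straight across the rotor from its twin (broad flat cap opposite broad flat cap, stem opposite stem, grip bar opposite grip bar), all six seated fully down in the buckets and let go. Keep every tube upright throughout, and leave the wash bottle where it is.

Things in the scene. Friction and masses are not known exactly. Their poses are not given: they have to be found in the camera images.
- disc_a: Loose closed tube, 35-110 g, 120 mm high, broad flat white screw cap 36 mm in diameter at heights 104-120 mm; twin of disc_b. Body 27 mm wide, grey, lowest 8 mm tapering to 18. Origin: middle of its underside, z up its axis; heights from there.
- disc_b: Loose closed tube, 35-110 g, 120 mm high, broad flat white screw cap 36 mm in diameter at heights 104-120 mm; twin of disc_a. Body 27 mm wide, grey, lowest 8 mm tapering to 18. Origin: middle of its underside, z up its axis; heights from there.
- stem_a: Loose closed tube, 35-110 g, 112 mm high, grey cap 30 mm in diameter at heights 78-90 mm with a thin upright white stem, 14 mm in diameter, on it at 90-112 mm; twin of stem_b. Body 27 mm wide, grey, lowest 8 mm tapering to 18. Origin: middle of its underside, z up its axis; heights from there.
- stem_b: Loose closed tube, 35-110 g, 112 mm high, grey cap 30 mm in diameter at heights 78-90 mm with a thin upright white stem, 14 mm in diameter, on it at 90-112 mm; twin of stem_a. Body 27 mm wide, grey, lowest 8 mm tapering to 18. Origin: middle of its underside, z up its axis; heights from there.
- bar_a: Loose closed tube, 35-110 g, 96 mm high, grey cap 30 mm in diameter at heights 72-84 mm with an upright white grip bar across it at 84-96 mm, 30 mm long (along x), 8 mm thick; twin of bar_b. Body 27 mm wide, grey, lowest 8 mm tapering to 18. Origin: middle of its underside, z up its axis; heights from there.
- bar_b: Loose closed tube, 35-110 g, 96 mm high, grey cap 30 mm in diameter at heights 72-84 mm with an upright white grip bar across it at 84-96 mm, 30 mm long (along x), 8 mm thick; twin of bar_a. Body 27 mm wide, grey, lowest 8 mm tapering to 18. Origin: middle of its underside, z up its axis; heights from there.
- rotor: Locked rotor, six fixed upright buckets, each with a tube. Bucket k = 0-5 is 85 mm from the axis, k x 60 degrees from x; k faces k+3. Origin: on the axis, level with the bucket floors (108 mm over the bench), z up; a seated tube's origin is level with it. Bore 32 mm, flaring from 44 mm over the floor to 47 mm (53 outside) at the mouth, 56 mm up. Arms and hub are no higher
- centrifuge: Open bench centrifuge, fixed. Origin: on the bench under the rotor axis. Flat top 190 mm high (seal 194) around the bowl, 163 mm in radius. Casing: x -188 to 188, y -192 (sloping out to -240 at the foot) to 200. At y 200 the open lid stands, 376 mm wide along x, leaning out to 540 mm high. Its yaw is small; the rotor's is anything
- block: Fixed grey tube block, 95 mm high, x -53 to 53, y -117 to 33 mm from the origin. Its one large well, empty at the start, takes any of the tubes; its small holes do not. Origin: on the bench under the middle of the large well. Well floor 39 mm over the bench; bore 32 mm, flaring from 83 mm over the bench to 47 mm at the mouth, 95 mm over the bench
- wash_bottle: White wash bottle, blue cap and thin spout (55 mm along its -x), 68 mm in diameter, 180 mm high, loose on the bench; a bystander. Origin: middle of its underside
Not all that is in view belongs to the job. What is shaped like the block but orange is not meant.

How it is judged:
By the outcome, as a careful person would: the job done as asked, in the order asked, and still so for the second after the job is handed in, with the robot touching nothing.
It also fails if it takes over 112 s, if anything falls off the work surface, if the arm or the gripper's body presses on something with over 40 N, if the wrist force passes 120 N, or if a joint passes its speed limit or range.

## Working session

There is one attempt and no reset: what is moved stays moved. The work goes in short steps, Python scripts to look and compute and a tool call to move; the robot and the scene stay as the last step left them, time stands still between calls to the robot, and variables do not carry over. Pictures are saved under pics/ and viewed, at most 18 in all, crops included, and the job is handed in when it is done.

```bash
mkdir -p pics; cat > h.py <<'E'
import numpy as np, cv2
from plant import robot
from scipy.spatial.transform import Rotation as Ro
def snap(name):
    o=robot.get_obs(); im=robot.get_image(name)
    if 'R' in im: R=np.array(im['R']);t=np.array(im['t'])
    else:
        H=np.array(im['hand_eye']); T=np.eye(4);T[:3,:3]=Ro.from_quat(o['ee_rot']).as_matrix();T[:3,3]=o['tcp_pos']
        W=np.linalg.inv(T@H);R=W[:3,:3];t=W[:3,3]
    return dict(px=np.array(im['pixels']),K=np.array(im['mtx']),k1=float(im['k1']),R=R,t=t,o=o)
def proj(c,P):
    p=np.atleast_2d(P)@c['R'].T+c['t'];s=p[:,:2]/p[:,2:];s=s*(1+c['k1']*(s**2).sum(1,keepdims=True))
    return s@c['K'][:2,:2].T+c['K'][:2,2]
def ray(c,uv):
    d=(np.atleast_2d(uv)-c['K'][:2,2])/np.diag(c['K'])[:2]; s=d.copy()
    for _ in range(20): s=d/(1+c['k1']*(s**2).sum(1,keepdims=True))
    v=np.c_[s,np.ones(len(s))]@c['R']; return -c['R'].T@c['t'],v
def onz(c,uv,z):
    o,v=ray(c,uv); return o+v*((z-o[2])/v[:,2:])
def save(n,px,s=1):
    cv2.imwrite('pics/'+n+'.png',cv2.resize(px[:,:,::-1],None,fx=s,fy=s))
E
python3 - <<'E'
from h import *
print(robot.get_obs())
for n in ['scene','side','wrist']:
    c=snap(n); np.savez('pics/'+n+'0.npz',**{k:v for k,v in c.items() if k!='o'}); save(n+'0',c['px'],1.5)
    print(n,-c['R'].T@c['t'],c['R'][2],c['k1'],c['K'][0,0])
E
```

```text
{'t': 0.0, 'joint_pos': array([-1.31460388e+00,  4.80834788e-01,  1.59689892e+00,  1.06974910e-05,
        1.06510729e+00, -4.66063379e-02]), 'qd': array([-0.00163101, -0.00124565, -0.00085573,  0.00060711,  0.00025096,
        0.00031554]), 'joint_efforts': array([ 2.12811479e-03, -9.50631237e+01, -4.30179298e+01, -1.58170674e-04,
        1.22773612e-02, -4.11992301e-05]), 'tcp_pos': array([ 0.19378842, -0.62021396,  0.40406101]), 'ee_rot': array([ 9.88561186e-01,  1.50819069e-01, -6.06368111e-05, -6.21233368e-04]), 'wrist_force': array([-0.23714279, -0.12580599,  0.37576037]), 'torque': array([-0.00901672,  0.05615191, -0.01194372]), 'grip_force': 0.0, 'finger_gap': 0.08517600231735441}
scene [ 1.17777667 -0.01512416  0.93911989] [-0.58955477 -0.12323911 -0.79827144] -0.01710193359476325 404.1277423207784
side [ 1.09952704 -1.07379153  0.81263748] [-0.42321874  0.7096074  -0.56333226] 0.030655791968068353 476.5880638856523
wrist [ 0.25929899 -0.60002859  0.37324332] [-0.25827623 -0.07966245 -0.96278102] -0.041747892802900435 321.74678120866923
```

View pics/scene0.png

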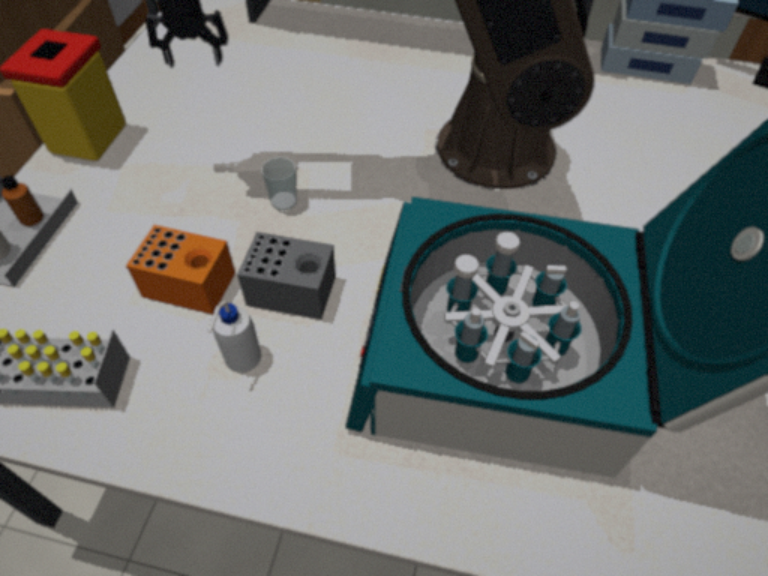

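View pics/side0.png

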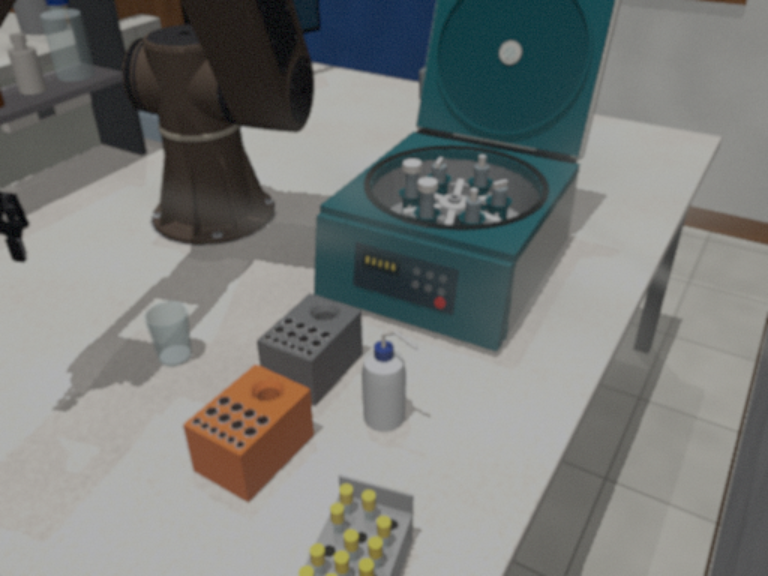

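View pics/wrist0.png

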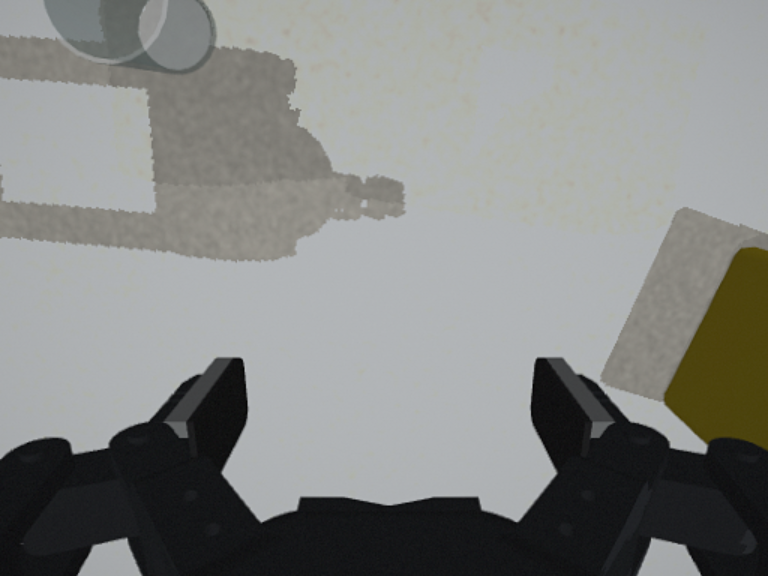

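The scene view (1.5x) shows the tubes clockwise from (467,263): disc, disc (508,240), bar (553,270), stem (570,310), bar (525,343), stem (475,310). The grey block's well is at (307,263), and the side view agrees.

```bash
python3 - <<'E'
from h import *
c=dict(np.load('pics/scene0.npz')); c2=dict(np.load('pics/side0.npz'))
names=['disc1','disc2','bar1','stem1','bar2','stem2']
uv=np.array([[467,263],[508,240],[555,269],[572,306],[525,340],[475,310]])/1.5
z=[.228,.228,.204,.22,.204,.22]
P=np.array([onz(c,u,h)[0] for u,h in zip(uv,z)])
for n,p in zip(names,P):print(n,p.round(3),proj(c2,p)[0]*1.5)
print('mean',P.mean(0)); m=P[:,:2].mean(0); print(np.degrees(np.arctan2(*(P[:,:2]-m).T[::-1])),np.linalg.norm(P[:,:2]-m,axis=1))
print('well',onz(c,np.array([[307,263]])/1.5,.095),onz(c2,np.array([[325,312]])/1.5,.095))
print('hub',onz(c,np.array([[512,310]])/1.5,.164))
o=robot.get_obs();print(Ro.from_quat(o['ee_rot']).as_matrix())
print(robot.get_image('wrist')['hand_eye'])
E
```

```text
disc1 [ 0.566 -0.013  0.228] [427.0923102  180.31426143]
disc2 [0.503 0.043 0.228] [411.75129672 161.71815123]
bar1 [0.524 0.124 0.204] [440.0295583  159.97662651]
stem1 [0.604 0.149 0.22 ] [482.44137345 156.03110885]
bar2 [0.669 0.089 0.204] [500.52869199 182.6354897 ]
stem2 [0.645 0.011 0.22 ] [472.02397946 188.6684028 ]
mean [0.5852513  0.0670473  0.21733333]
[-103.58738277 -163.65460232  137.04432388   77.09791794   14.64912061
  -43.31920419] [0.08283945 0.08543685 0.08320687 0.08440624 0.08659632 0.08207703]
well [[ 0.51999841 -0.29519219  0.095     ]] [[ 0.52355381 -0.29549882  0.095     ]]
hub [[0.58973962 0.06968118 0.164     ]]
[[ 9.54517962e-01  2.98153354e-01 -1.94048125e-04]
 [ 2.98153408e-01 -9.54517576e-01  8.61077712e-04]
 [ 7.15108617e-05 -8.79770253e-04 -9.99999610e-01]]
[[ 7.02956800e-04 -9.62766713e-01 -2.70332687e-01  6.85554802e-02]
 [ 9.99999743e-01  7.14839219e-04  5.45003035e-05  2.57385643e-04]
 [ 1.40773329e-04 -2.70332656e-01  9.62766968e-01  3.08993000e-02]
 [ 0.00000000e+00  0.00000000e+00  0.00000000e+00  1.00000000e+00]]
```

Rotor centre is about (0.586, 0.068), with tube angles 16°+60k and radii near 85 mm. The well is at (0.522, -0.295) in both views. Plan, at constant tool yaw: park stem2, bar2 → stem2's bucket, disc1 → bar2's bucket, stem2 → disc1's bucket. First a look from above.

Careful with the scale: shifts go in shares of 0.4 m and turns go in shares of 2 rad. That gives: -0.039 m / 0.4 = -0.0975, -0.038 m / 0.4 = -0.095.

Request:
{"op": "pendant", "data": {
  "motion": [
    [[0.095,-0.095,-0.03,0,0.085],[0.095,-0.0975,-0.03,0,0.085],[0.095,-0.0975,-0.03,0,0.085],[0.095,-0.0975,-0.03,0,0.085],[0.095,-0.0975,-0.03,0,0.085],[0.095,-0.0975,-0.03,0,0.085],[0.095,-0.0975,-0.03,0,0.085],[0.095,-0.0975,-0.03,0,0.085],[0.095,-0.0975,-0.03,0,0.085],[0.095,-0.0975,-0.03,0,0.085],[0.095,-0.0975,-0.03,0,0.085],[0.095,-0.0975,-0.03,0,0.085]]
  ]
}}

```text
t: 1.7
tcp_pos: [0.4902, -0.0369, 0.5492]
ee_rot: [0.989, 0.151, 0.0, 0.0]
wrist_force: [-0.3, -0.1, 0.6]
finger_gap: 0.0849
grip_force: 0.0
```

Request:
{"op": "pendant", "data": {
  "motion": [
    [[0.095,-0.095,0,0,0.085],[0.095,-0.095,0,0,0.085],[0,0,0,0,0.085],[0,0,0,0,0.085]]
  ]
}}

```text
t: 2.2
tcp_pos: [0.5395, 0.0565, 0.5484]
ee_rot: [0.988, 0.151, -0.0, 0.0]
wrist_force: [-0.2, -0.8, -0.4]
finger_gap: 0.0849
grip_force: 0.0
```

```bash
python3 - <<'E'
from h import *
c=snap('wrist');np.savez('pics/w1.npz',**{k:v for k,v in c.items() if k!='o'});save('w1',c['px'],1.5)
print(c['o']['tcp_pos'],c['o']['ee_rot'])
E
```

```text
[0.53951899 0.05654654 0.54837154] [ 9.88498008e-01  1.51233229e-01 -4.35513060e-04  9.27277402e-05]
```

View pics/w1.png

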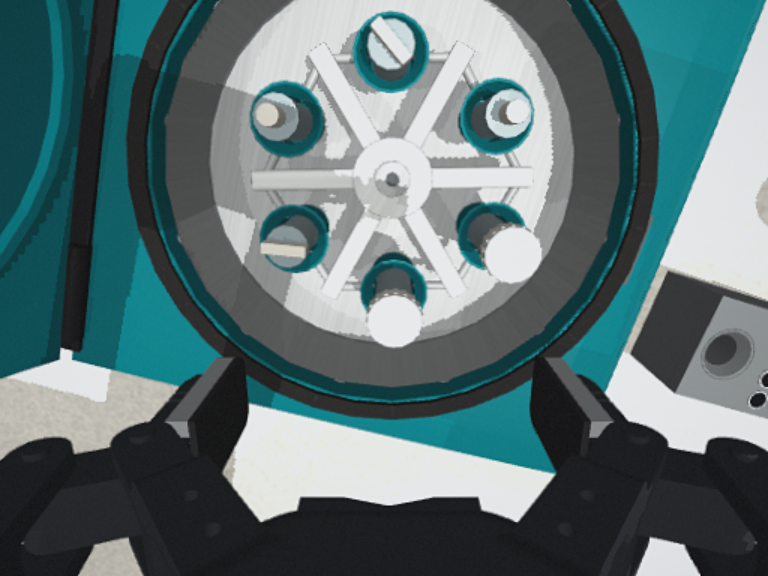

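The overhead view shows all six tops: bar2 (392,41), stem2 (516,111), disc1 (511,252), disc2 (394,320), bar1 (284,249), stem1 (266,113), and the well at (728,352). Now the hexagon fit, cross-checked against the rims.

```bash
python3 - <<'E'
from h import *
from scipy.optimize import least_squares
c=dict(np.load('pics/w1.npz'));s=dict(np.load('pics/scene0.npz'))
names=['disc1','disc2','bar1','stem1','bar2','stem2']
uv=np.array([[511,252],[394,320],[284,249],[266,113],[392,41],[516,111]])/1.5
z=[.228,.228,.204,.22,.204,.22]
P=np.array([onz(c,u,h)[0] for u,h in zip(uv,z)])[:,:2]
k=np.array([0,-1,-2,-3,-4,-5])
def hexa(q): a=q[2]+k*np.pi/3; return q[:2]+.085*np.c_[np.cos(a),np.sin(a)]
f=least_squares(lambda q:(hexa(q)-P).ravel(),[.586,.068,np.radians(-104)])
H=hexa(f.x);print(f.x[:2],np.degrees(f.x[2]))
for n,p,h in zip(names,P,H):print(n,p.round(4),h.round(4),((p-h)*1000).round(1))
print('hub',onz(c,np.array([[392,178]])/1.5,.16)[0],'well',onz(c,np.array([[728,352]])/1.5,.095)[0])
# draw bucket rims and the hub
im=c['px'].copy();im=cv2.resize(im,None,fx=3,fy=3)
t=np.linspace(0,2*np.pi,60)
for h in H:
    for r in (.0235,.0265):
        X=np.c_[h[0]+r*np.cos(t),h[1]+r*np.sin(t),0*t+.164]
        cv2.polylines(im,[(proj(c,X)*3).astype(int)],True,(255,0,0),1)
w=onz(c,np.array([[728,352]])/1.5,.095)[0]
X=np.c_[w[0]+.0235*np.cos(t),w[1]+.0235*np.sin(t),0*t+.095];cv2.polylines(im,[(proj(c,X)*3).astype(int)],True,(255,0,0),1)
save('w1d',im[0:800,460:1536],.74)
E
```

```text
[0.5841567  0.06780241] -101.80518509454996
disc1 [ 0.5677 -0.0137] [ 0.5668 -0.0154] [1.  1.7]
disc2 [0.5039 0.0414] [0.5034 0.0413] [0.5 0.2]
bar1 [0.5214 0.1233] [0.5208 0.1245] [ 0.6 -1.2]
stem1 [0.6016 0.1512] [0.6015 0.151 ] [0.  0.2]
bar2 [0.6637 0.0931] [0.6649 0.0943] [-1.2 -1.2]
stem2 [0.6466 0.0115] [0.6475 0.0111] [-0.9  0.4]
hub [0.58426787 0.06769375 0.16      ] well [ 0.5224171  -0.29460741  0.095     ]
```

View pics/w1d.png

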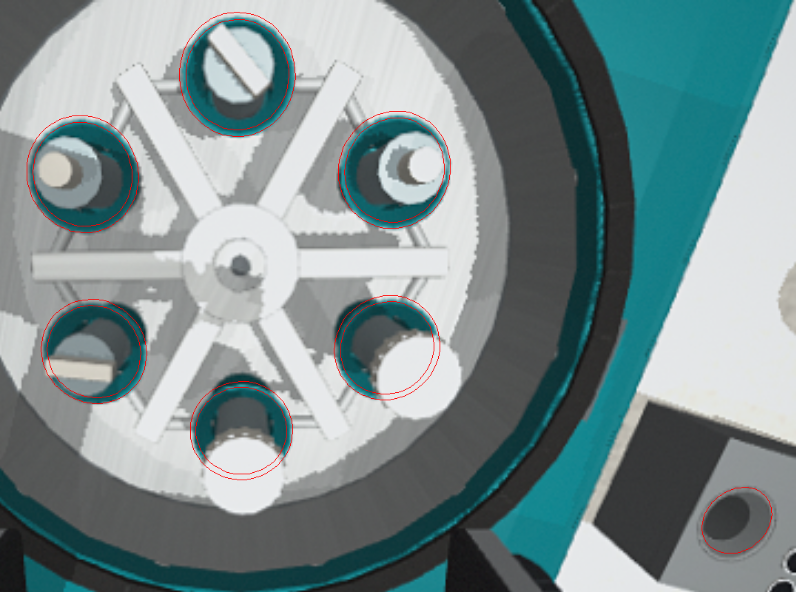

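```bash
cat > go.py <<'E'
import sys
from h import *
o=robot.get_obs();R=Ro.from_quat(o['ee_rot']).as_matrix()
p=np.array(o['tcp_pos'])
for i in range(1,len(sys.argv),3):
    q=np.array(list(map(float,sys.argv[i:i+3])));d=R.T@(q-p);print(d.round(4),np.linalg.norm(d).round(3));p=q
E
python3 go.py .6470 .0113 .45 .6470 .0113 .347
```

```text
[0.0895 0.0748 0.0985] 0.153
[ 1.00e-04 -0.00e+00  1.03e-01] 0.103
```

Scaled: 0.03 m / 0.4 = 0.075, 0.025 m / 0.4 = 0.0625.

Request:
{"op": "pendant", "data": {
  "motion": [
    [[0.075,0.0625,0.0625,0,0.06],[0.075,0.0625,0.0625,0,0.06],[0.075,0.0625,0.0625,0,0.06],[0,0,0.06,0,0.06],[0,0,0,0,0.06],[0,0,0,0,0.06]]
  ],
  "squeeze": 40
}}

```text
t: 3.0
tcp_pos: [0.6478, 0.0112, 0.451]
ee_rot: [0.989, 0.15, 0.001, 0.0]
wrist_force: [-0.7, -0.2, 0.8]
finger_gap: 0.0603
grip_force: 0.0
```

```bash
python3 go.py .6470 .0113 .347
python3 - <<'E'
from h import *
c=snap('wrist');save('w2',c['px'],1.2)
E
```

```text
[-0.0008 -0.0004  0.104 ] 0.104
```

View pics/w2.png

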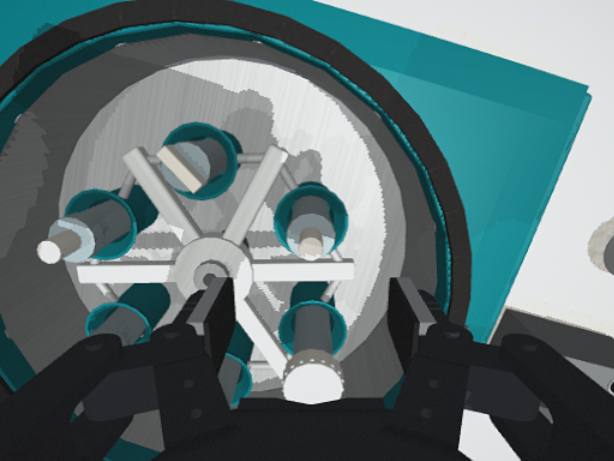

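The stem tube at (310,240) is centred between the fingers in column. Descending, closing and checking.

Scaled: 0.04 m / 0.4 = 0.1, 0.024 m / 0.4 = 0.06.

Request:
{"op": "pendant", "data": {
  "motion": [
    [[0,0,0.1,0,0.06],[0,0,0.1,0,0.06],[0,0,0.06,0,0.06],[0,0,0,0,0.06],[0,0,0,0,0.02],[0,0,0,0,0.02],[0,0,0,0,0.02],[0,0,0,0,0.02],[0,0,0,0,0.02],[0,0,0,0,0.02]]
  ],
  "squeeze": 40
}}

```text
t: 4.3
tcp_pos: [0.6486, 0.0118, 0.3478]
ee_rot: [0.989, 0.151, 0.002, 0.0]
wrist_force: [-1.3, 0.2, 6.7]
finger_gap: 0.0282
grip_force: 38.9
```

Scaled: -0.05 m / 0.4 = -0.125, -0.04 m / 0.4 = -0.1.

Request:
{"op": "pendant", "data": {
  "motion": [
    [[0,0,-0.075,0,0.02],[0,0,-0.1,0,0.02],[0,0,-0.125,0,0.02],[0,0,-0.125,0,0.02],[0,0,0,0,0.02],[0,0,0,0,0.02]]
  ]
}}

```text
t: 5.05
tcp_pos: [0.6477, 0.0118, 0.516]
ee_rot: [0.989, 0.151, 0.0, 0.0]
wrist_force: [0.4, 0.6, -1.6]
finger_gap: 0.0284
grip_force: 39.6
```

```bash
python3 - <<'E'
from h import *
a=snap('wrist')['px'];b=snap('side')['px'][60:220,180:420]
a=cv2.resize(a,(400,300));b=cv2.resize(b,(400,300));save('p3',np.hstack([a,b]))
E
python3 go.py .521 -.295 .52 .521 -.295 .278
```

```text
[-0.2124  0.2551 -0.0052] 0.332
[4.00e-04 1.00e-04 2.42e-01] 0.242
```

View pics/p3.png

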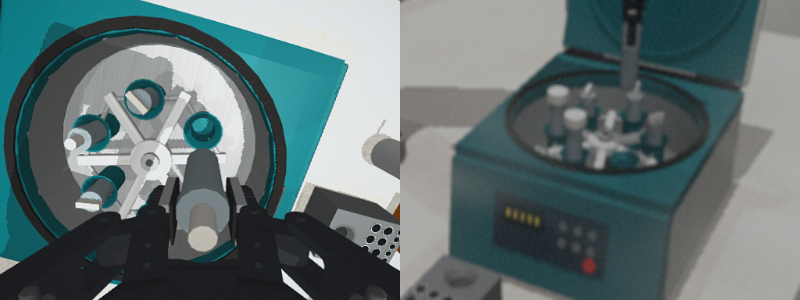

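The tube is held upright and clear of everything. Over to the well.

Scaled: 0.036 m / 0.4 = 0.09, -0.03 m / 0.4 = -0.075.

Request:
{"op": "pendant", "data": {
  "motion": [
    [[-0.045,0.05,0,0,0.02],[-0.075,0.09,0,0,0.02],[-0.075,0.09,0,0,0.02],[-0.075,0.09,0,0,0.02],[-0.075,0.09,0,0,0.02],[-0.075,0.09,0,0,0.02],[-0.075,0.09,0,0,0.02],[-0.035,0.0475,0,0,0.02],[0,0,0,0,0.02],[0,0,0,0,0.02]]
  ]
}}

```text
t: 6.4
tcp_pos: [0.5217, -0.2944, 0.5149]
ee_rot: [0.989, 0.151, -0.0, -0.001]
wrist_force: [1.1, 0.5, -0.6]
finger_gap: 0.0283
grip_force: 39.6
```

```bash
python3 go.py .521 -.295 .279
python3 - <<'E'
from h import *
a=snap('wrist')['px'];b=snap('side')['px'][130:290,130:370]
a=cv2.resize(a,(400,300));b=cv2.resize(b,(400,300));save('p4',np.hstack([a,b]))
E
```

```text
[-0.0007  0.0006  0.2359] 0.236
```

View pics/p4.png

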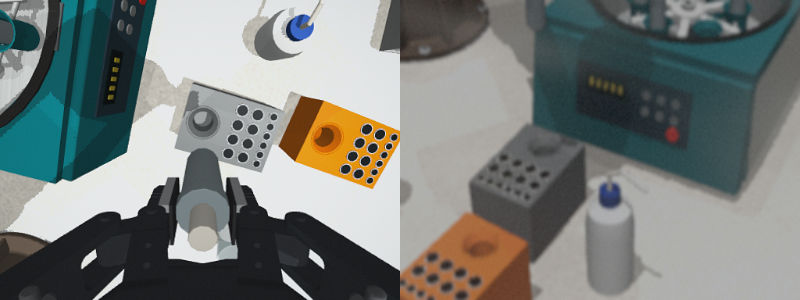

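The wrist view shows the well ring at (203,121) in the 400-px frame. The bottle is about 0.17 m away. Measuring the well from here.

```bash
python3 - <<'E'
from h import *
c=snap('wrist')
print(onz(c,[[259.8,154.9]],.095),onz(c,[[259.8,154.9]],.095))
g=cv2.resize(c['px'],None,fx=5,fy=5,interpolation=cv2.INTER_CUBIC)[550:1050,950:1650]
save('p5',g)
im=c['px'].copy()
E
```

```text
[[ 0.52297554 -0.2946378   0.095     ]] [[ 0.52297554 -0.2946378   0.095     ]]
```

View pics/p5.png

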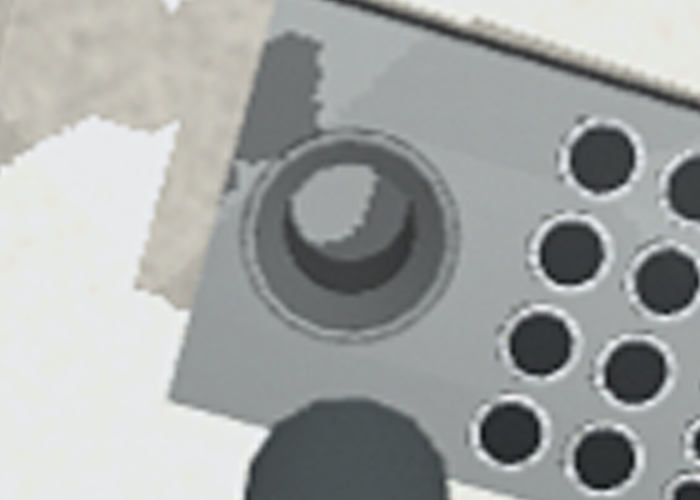

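Ring centre is at pixel (260,157), so the well is about (0.5207, -0.2954), which agrees with the earlier views.

Scaled: 0.05 m / 0.4 = 0.125, 0.0006 m / 0.4 = 0.0015.

Request:
{"op": "pendant", "data": {
  "motion": [
    [[-0.0025,0.0015,0.1,0,0.02],[0,0,0.125,0,0.02],[0,0,0.125,0,0.02],[0,0,0.075,0,0.02],[0,0,0.05,0,0.02],[0,0,0.05,0,0.02],[0,0,0.035,0,0.02],[0,0,0.0225,0,0.02],[0,0,0,0,0.02],[0,0,0,0,0.02]]
  ]
}}

```text
t: 7.8
tcp_pos: [0.5211, -0.2958, 0.2833]
ee_rot: [0.989, 0.151, 0.0, 0.0]
wrist_force: [-1.2, 0.2, -0.3]
finger_gap: 0.0288
grip_force: 39.6
```

Scaled: 0.003 m / 0.4 = 0.0075, 0.002 m / 0.4 = 0.005.

Request:
{"op": "pendant", "data": {
  "motion": [
    [[0,0,0.0075,0,0.02],[0,0,0.005,0,0.02],[0,0,0,0,0.02],[0,0,0,0,0.06],[0,0,0,0,0.06],[0,0,0,0,0.06]]
  ]
}}

```text
t: 8.55
tcp_pos: [0.5208, -0.2957, 0.2776]
ee_rot: [0.989, 0.151, -0.0, -0.0]
wrist_force: [0.1, 0.1, 0.3]
finger_gap: 0.0599
grip_force: 0.0
```

Request:
{"op": "pendant", "data": {
  "motion": [
    [[0,0,-0.075,0,0.06],[0,0,-0.1125,0,0.06],[0,0,-0.1125,0,0.06],[0,0,-0.1125,0,0.06],[0,0,-0.1125,0,0.06],[0,0,0,0,0.06],[0,0,0,0,0.06]]
  ]
}}

```text
t: 9.43
tcp_pos: [0.5207, -0.2956, 0.4871]
ee_rot: [0.989, 0.151, -0.0, -0.0]
wrist_force: [-0.2, 0.3, -1.0]
finger_gap: 0.0599
grip_force: 0.0
```

```bash
python3 go.py .6643 .0937 .49 .6643 .0937 .343
python3 - <<'E'
from h import *
c=snap('wrist');np.savez('pics/w6.npz',**{k:v for k,v in c.items() if k!='o'})
save('p6',c['px'][80:300,150:400],2.4)
E
```

```text
[ 0.2532 -0.3288 -0.0028] 0.415
[1.00e-04 1.00e-04 1.47e-01] 0.147
```

View pics/p6.png

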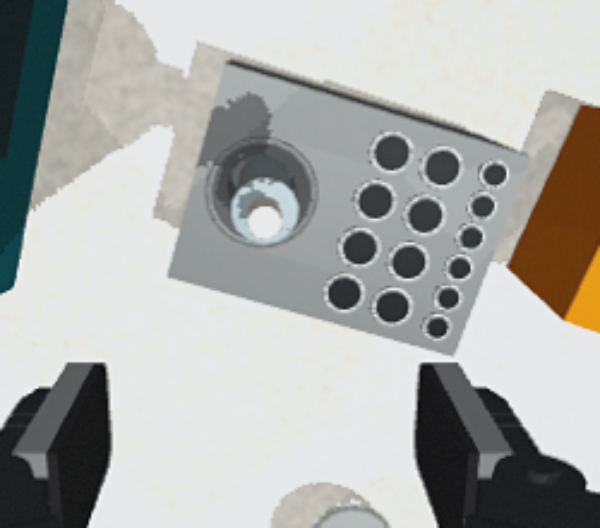

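Stem2 stands straight in the well. Next bar2: across, then down.

Scaled: -0.045 m / 0.4 = -0.1125, -0.036 m / 0.4 = -0.09.

Request:
{"op": "pendant", "data": {
  "motion": [
    [[0.045,-0.0575,0,0,0.06],[0.0875,-0.1125,0,0,0.06],[0.0875,-0.1125,0,0,0.06],[0.0875,-0.1125,0,0,0.06],[0.0875,-0.1125,0,0,0.06],[0.0875,-0.1125,0,0,0.06],[0.0875,-0.1125,0,0,0.06],[0.0625,-0.09,0.025,0,0.06],[0,0,0,0,0.06],[0,0,0,0,0.06]]
  ]
}}

```text
t: 10.72
tcp_pos: [0.6641, 0.0936, 0.4763]
ee_rot: [0.989, 0.151, -0.001, 0.0]
wrist_force: [-0.4, 0.2, 0.3]
finger_gap: 0.0601
grip_force: 0.0
```

```bash
python3 go.py .6643 .0937 .343
```

```text
[0.0006 0.     0.1333] 0.133
```

Scaled: 0.045 m / 0.4 = 0.1125, 0.04 m / 0.4 = 0.1.

Request:
{"op": "pendant", "data": {
  "motion": [
    [[0,0,0.1,0,0.06],[0,0,0.1125,0,0.06],[0,0,0.075,0,0.06],[0,0,0.045,0,0.06],[0,0,0,0,0.06],[0,0,0,0,0.02],[0,0,0,0,0.02],[0,0,0,0,0.02],[0,0,0,0,0.02],[0,0,0,0,0.02]]
  ]
}}

```text
t: 11.98
tcp_pos: [0.6648, 0.0938, 0.3463]
ee_rot: [0.989, 0.151, 0.001, 0.0]
wrist_force: [-1.0, -0.9, 7.2]
finger_gap: 0.0285
grip_force: 39.2
```

Request:
{"op": "pendant", "data": {
  "motion": [
    [[0,0,-0.05,0,0.02],[0,0,-0.0875,0,0.02],[0,0,-0.1,0,0.02],[0,0,-0.1,0,0.02],[0,0,-0.0625,0,0.02],[0,0,0,0,0.02],[0,0,0,0,0.02]]
  ]
}}

```text
t: 12.85
tcp_pos: [0.664, 0.0938, 0.5043]
ee_rot: [0.989, 0.151, -0.0, -0.0]
wrist_force: [-0.0, 0.1, -1.1]
finger_gap: 0.028
grip_force: 39.5
```

```bash
python3 go.py .6475 .0111 .51
python3 - <<'E'
from h import *
a=snap('wrist')['px'];b=snap('side')['px'][60:220,180:420]
a=cv2.resize(a,(400,300));b=cv2.resize(b,(400,300));save('p7',np.hstack([a,b]))
E
```

```text
[-0.0404  0.074  -0.0057] 0.084
```

View pics/p7.png

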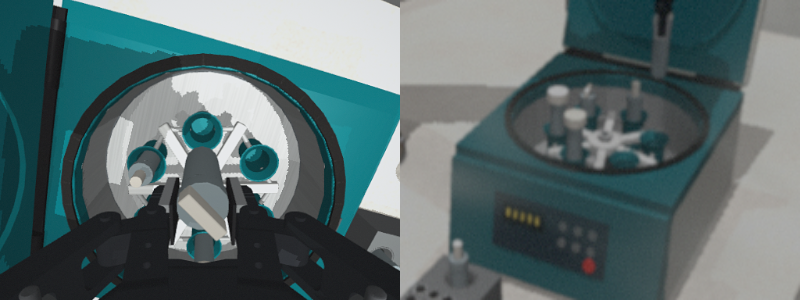

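Bar2 is held upright, and the buckets for it (right) and disc1 (top) are empty. Into stem2's old bucket.

Scaled: 0.03 m / 0.4 = 0.075, 0.024 m / 0.4 = 0.06.

Request:
{"op": "pendant", "data": {
  "motion": [
    [[-0.03,0.05,0,0,0.02],[-0.04,0.075,0,0,0.02],[-0.03,0.06,0,0,0.02],[0,0,0,0,0.02],[0,0,0,0,0.02],[0,0,0,0,0.02]]
  ]
}}

```text
t: 13.7
tcp_pos: [0.6482, 0.0116, 0.5045]
ee_rot: [0.989, 0.151, -0.0, -0.0]
wrist_force: [0.0, 0.3, -0.1]
finger_gap: 0.0284
grip_force: 39.6
```

```bash
python3 go.py .6475 .0111 .348
```

```text
[-0.0008  0.0003  0.1565] 0.156
```

Scaled: 0.04 m / 0.4 = 0.1, 0.035 m / 0.4 = 0.0875.

Request:
{"op": "pendant", "data": {
  "motion": [
    [[-0.0018,0,0.0875,0,0.02],[0,0,0.1,0,0.02],[0,0,0.075,0,0.02],[0,0,0.05,0,0.02],[0,0,0.0375,0,0.02],[0,0,0.025,0,0.02],[0,0,0.0138,0,0.02],[0,0,0,0,0.02],[0,0,0,0,0.02]]
  ]
}}

```text
t: 14.82
tcp_pos: [0.6477, 0.011, 0.3498]
ee_rot: [0.989, 0.151, 0.0, 0.0]
wrist_force: [-1.2, -0.3, -0.7]
finger_gap: 0.0286
grip_force: 39.6
```

```bash
python3 go.py .6475 .0111 .3465
```

```text
[-0.0002 -0.0002  0.0033] 0.003
```

Then seat, release, rise and step to disc1 (TCP (0.5673, -0.0145), grasp height 110 mm → TCP z 0.373).

Scaled: 0.002 m / 0.4 = 0.005.

Request:
{"op": "pendant", "data": {
  "motion": [
    [[0,0,0.005,0,0.02],[0,0,0.005,0,0.02],[0,0,0,0,0.02],[0,0,0,0,0.02]]
  ]
}}

```text
t: 15.32
tcp_pos: [0.6479, 0.011, 0.3463]
ee_rot: [0.989, 0.151, 0.001, 0.0]
wrist_force: [0.2, 0.0, 10.3]
finger_gap: 0.0281
grip_force: 40.5
```

Request:
{"op": "pendant", "data": {
  "motion": [
    [[0,0,0,0,0.06],[0,0,0,0,0.06],[0,0,0,0,0.06],[0,0,-0.075,0,0.065],[0,0,-0.1125,0,0.065],[0,0,-0.1,0,0.065],[0,0,-0.075,0,0.065],[0,0,0,0,0.065],[0,0,0,0,0.065]]
  ]
}}

```text
t: 16.45
tcp_pos: [0.6473, 0.011, 0.4894]
ee_rot: [0.989, 0.151, -0.0, -0.0]
wrist_force: [-0.1, 0.7, 0.8]
finger_gap: 0.0653
grip_force: 0.0
```

```bash
python3 go.py .5673 -.0145 .48
python3 - <<'E'
from h import *
c=snap('wrist');np.savez('pics/w8.npz',**{k:v for k,v in c.items() if k!='o'})
save('p8',c['px'],1.2)
E
```

```text
[-0.0839  0.0005  0.0095] 0.084
```

View pics/p8.png

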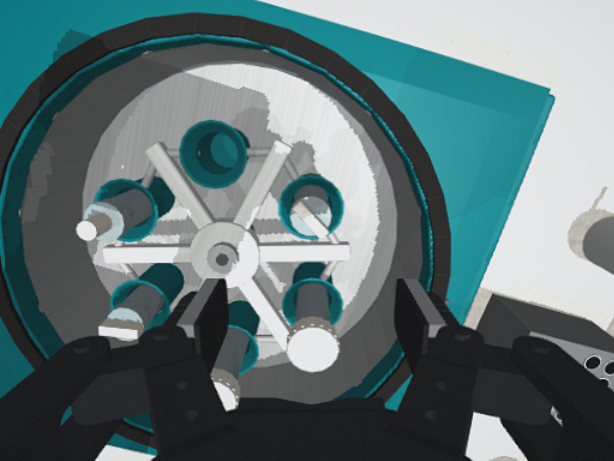

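Bar2 is seated (10 N floor contact, then released). Disc1's cap shows at (313,344).

Scaled: -0.04 m / 0.4 = -0.1, -0.022 m / 0.4 = -0.055.

```bash
python3 - <<'E'
from h import *
c=dict(np.load('pics/w8.npz'));print(onz(c,[[313/1.2,346/1.2]],.228))
E
```

```text
[[ 0.5694147  -0.01513281  0.228     ]]
```

Request:
{"op": "pendant", "data": {
  "motion": [
    [[-0.055,0,0,0,0.065],[-0.1,0,0,0,0.065],[-0.055,0.0013,0.025,0,0.065],[0,0,0,0,0.065],[0,0,0,0,0.065]]
  ]
}}

```text
t: 17.12
tcp_pos: [0.568, -0.0145, 0.4799]
ee_rot: [0.989, 0.151, -0.0, -0.0]
wrist_force: [0.8, -0.2, -0.7]
finger_gap: 0.0651
grip_force: 0.0
```

```bash
python3 go.py .5675 -.0143 .373
```

```text
[-0.0004 -0.0003  0.1069] 0.107
```

Scaled: 0.04 m / 0.4 = 0.1, 0.027 m / 0.4 = 0.0675.

Request:
{"op": "pendant", "data": {
  "motion": [
    [[0,0,0.1,0,0.065],[0,0,0.1,0,0.065],[0,0,0.0675,0,0.065],[0,0,0,0,0.065],[0,0,0,0,0.02],[0,0,0,0,0.02],[0,0,0,0,0.02],[0,0,0,0,0.02],[0,0,0,0,0.02]]
  ]
}}

```text
t: 18.25
tcp_pos: [0.568, -0.0146, 0.3747]
ee_rot: [0.989, 0.151, 0.001, 0.0]
wrist_force: [-0.2, 0.6, 6.8]
finger_gap: 0.0347
grip_force: 39.8
```

Request:
{"op": "pendant", "data": {
  "motion": [
    [[0,0,-0.05,0,0.02],[0,0,-0.0875,0,0.02],[0,0,-0.1,0,0.02],[0,0,-0.1125,0,0.02],[0,0,-0.0375,0,0.02],[0,0,0,0,0.02],[0,0,0,0,0.02]]
  ]
}}

```text
t: 19.12
tcp_pos: [0.5671, -0.0145, 0.5269]
ee_rot: [0.989, 0.151, -0.001, -0.0]
wrist_force: [-0.5, -0.6, -0.9]
finger_gap: 0.0343
grip_force: 40.0
```

```bash
python3 go.py .6649 .0943 .52
python3 - <<'E'
from h import *
a=snap('wrist')['px'];b=snap('side')['px'][60:220,180:420]
a=cv2.resize(a,(400,300));b=cv2.resize(b,(400,300));save('p9',np.hstack([a,b]))
E
```

```text
[ 0.1258 -0.0747  0.0068] 0.146
```

View pics/p9.png

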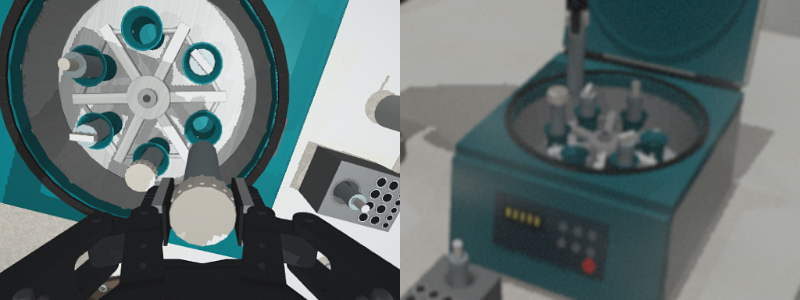

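Disc1 is held upright and clear. Across to bar2's old bucket.

Scaled: 0.03 m / 0.4 = 0.075, 0.02 m / 0.4 = 0.05.

Request:
{"op": "pendant", "data": {
  "motion": [
    [[0.05,-0.03,0,0,0.02],[0.075,-0.045,0,0,0.02],[0.075,-0.045,0,0,0.02],[0.075,-0.045,0,0,0.02],[0.04,-0.0225,0,0,0.02],[0,0,0,0,0.02],[0,0,0,0,0.02],[0,0,0,0,0.02]]
  ]
}}

```text
t: 20.23
tcp_pos: [0.6649, 0.0939, 0.5284]
ee_rot: [0.989, 0.15, 0.0, 0.0]
wrist_force: [0.0, 0.7, 0.6]
finger_gap: 0.0347
grip_force: 40.0
```

```bash
python3 go.py .6649 .0943 .378
```

```text
[ 1.000e-04 -4.000e-04  1.504e-01] 0.15
```

Scaled: 0.04 m / 0.4 = 0.1, 0.035 m / 0.4 = 0.0875.

Request:
{"op": "pendant", "data": {
  "motion": [
    [[0,-0.001,0.0875,0,0.02],[0,0,0.1,0,0.02],[0,0,0.075,0,0.02],[0,0,0.05,0,0.02],[0,0,0.0375,0,0.02],[0,0,0.025,0,0.02],[0,0,0,0,0.02],[0,0,0,0,0.02]]
  ]
}}

```text
t: 21.22
tcp_pos: [0.6655, 0.095, 0.379]
ee_rot: [0.989, 0.151, 0.001, 0.0]
wrist_force: [-0.1, 0.0, 0.0]
finger_gap: 0.0346
grip_force: 40.0
```

```bash
python3 go.py .6649 .0943 .3747
```

```text
[-0.0008  0.0005  0.0043] 0.004
```

Scaled: 0.002 m / 0.4 = 0.005, 0.001 m / 0.4 = 0.0025.

Request:
{"op": "pendant", "data": {
  "motion": [
    [[0,0,0.005,0,0.02],[0,0,0.005,0,0.02],[0,0,0.0025,0,0.02],[0,0,0,0,0.02],[0,0,0,0,0.02]]
  ]
}}

```text
t: 21.85
tcp_pos: [0.6657, 0.0951, 0.3747]
ee_rot: [0.989, 0.151, 0.001, 0.0]
wrist_force: [-0.7, 0.6, 12.5]
finger_gap: 0.0345
grip_force: 41.1
```

Request:
{"op": "pendant", "data": {
  "motion": [
    [[0,0,0,0,0.065],[0,0,0,0,0.065],[0,0,0,0,0.065],[0,0,-0.05,0,0.06],[0,0,-0.1125,0,0.06],[0,0,-0.1,0,0.06],[0,0,-0.075,0,0.06],[0,0,0,0,0.06],[0,0,0,0,0.06]]
  ]
}}

```text
t: 22.98
tcp_pos: [0.6651, 0.095, 0.5074]
ee_rot: [0.989, 0.151, -0.001, -0.0]
wrist_force: [-0.2, 0.3, -0.1]
finger_gap: 0.0602
grip_force: 0.0
```

```bash
python3 go.py .5207 -.2954 .49 .5207 -.2954 .2776
```

```text
[-0.2542  0.3296  0.0176] 0.417
[2.000e-04 0.000e+00 2.124e-01] 0.212
```

Scaled: 0.045 m / 0.4 = 0.1125, 0.036 m / 0.4 = 0.09.

Request:
{"op": "pendant", "data": {
  "motion": [
    [[-0.045,0.0575,0,0,0.06],[-0.0875,0.1125,0,0,0.06],[-0.0875,0.1125,0,0,0.06],[-0.0875,0.1125,0,0,0.06],[-0.0875,0.1125,0,0,0.06],[-0.0875,0.1125,0,0,0.06],[-0.0875,0.1125,0,0,0.06],[-0.065,0.09,0.045,0,0.06],[0,0,0,0,0.06],[0,0,0,0,0.06]]
  ]
}}

```text
t: 24.22
tcp_pos: [0.5208, -0.2946, 0.4893]
ee_rot: [0.989, 0.15, -0.001, -0.001]
wrist_force: [0.2, 0.0, 0.3]
finger_gap: 0.0601
grip_force: 0.0
```

```bash
python3 go.py .5208 -.2957 .278
```

```text
[-2.000e-04  1.400e-03  2.113e-01] 0.211
```

Request:
{"op": "pendant", "data": {
  "motion": [
    [[0,0.0025,0.1125,0,0.06],[0,0,0.125,0,0.06],[0,0,0.125,0,0.06],[0,0,0.1,0,0.06],[0,0,0.065,0,0.06],[0,0,0,0,0.06],[0,0,0,0,0.02],[0,0,0,0,0.02],[0,0,0,0,0.02],[0,0,0,0,0.02],[0,0,0,0,0.02]]
  ]
}}

```text
t: 25.6
tcp_pos: [0.5217, -0.2958, 0.2808]
ee_rot: [0.989, 0.151, 0.001, 0.001]
wrist_force: [-0.8, 2.0, 5.0]
finger_gap: 0.0285
grip_force: 39.0
```

Request:
{"op": "pendant", "data": {
  "motion": [
    [[0,0,-0.05,0,0.02],[0,0,-0.0875,0,0.02],[0,0,-0.125,0,0.02],[0,0,-0.125,0,0.02],[0,0,-0.125,0,0.02],[0,0,-0.0875,0,0.02],[0,0,0,0,0.02],[0,0,0,0,0.02]]
  ]
}}

```text
t: 26.6
tcp_pos: [0.5209, -0.2955, 0.5192]
ee_rot: [0.989, 0.151, 0.0, 0.0]
wrist_force: [0.3, 0.0, -1.0]
finger_gap: 0.0286
grip_force: 39.6
```

```bash
python3 go.py .5668 -.0154 .51
python3 - <<'E'
from h import *
a=snap('wrist')['px'];b=snap('side')['px'][60:300,130:420]
a=cv2.resize(a,(400,300));b=cv2.resize(b,(400,300));save('p10',np.hstack([a,b]))
E
```

```text
[ 0.1274 -0.2536  0.0092] 0.284
```

View pics/p10.png

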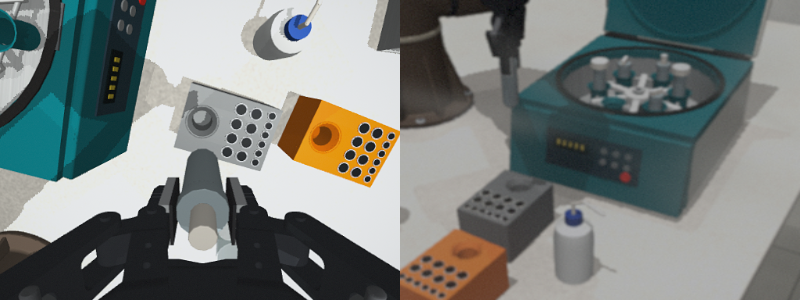

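The stem tube is held upright with the well empty again, and the bottle hasn't moved. Now to disc1's old bucket.

Scaled: -0.044 m / 0.4 = -0.11, -0.04 m / 0.4 = -0.1.

Request:
{"op": "pendant", "data": {
  "motion": [
    [[0.025,-0.05,0,0,0.02],[0.05,-0.1,0,0,0.02],[0.055,-0.11,0,0,0.02],[0.055,-0.11,0,0,0.02],[0.055,-0.11,0,0,0.02],[0.05,-0.1,0,0,0.02],[0.0288,-0.0538,0,0,0.02],[0,0,0,0,0.02],[0,0,0,0,0.02],[0,0,0,0,0.02]]
  ]
}}

```text
t: 27.95
tcp_pos: [0.5672, -0.0163, 0.519]
ee_rot: [0.989, 0.15, -0.0, 0.0]
wrist_force: [-0.3, -0.7, 0.3]
finger_gap: 0.0286
grip_force: 39.7
```

```bash
python3 go.py .5668 -.0154 .354
```

```text
[ 0.    -0.001  0.165] 0.165
```

Scaled: 0.045 m / 0.4 = 0.1125, 0.035 m / 0.4 = 0.0875.

Request:
{"op": "pendant", "data": {
  "motion": [
    [[0,-0.002,0.0875,0,0.02],[0,0,0.1125,0,0.02],[0,0,0.0875,0,0.02],[0,0,0.05,0,0.02],[0,0,0.0375,0,0.02],[0,0,0.03,0,0.02],[0,0,0,0,0.02],[0,0,0,0,0.02]]
  ]
}}

```text
t: 28.95
tcp_pos: [0.5673, -0.015, 0.3578]
ee_rot: [0.989, 0.151, 0.0, 0.0]
wrist_force: [-0.1, 0.1, -1.7]
finger_gap: 0.0283
grip_force: 39.6
```

```bash
python3 go.py .5668 -.0154 .3498
```

```text
[-0.0006  0.0002  0.008 ] 0.008
```

Scaled: 0.004 m / 0.4 = 0.01, 0.002 m / 0.4 = 0.005.

Request:
{"op": "pendant", "data": {
  "motion": [
    [[0,0,0.01,0,0.02],[0,0,0.005,0,0.02],[0,0,0.005,0,0.02],[0,0,0.0025,0,0.02],[0,0,0,0,0.02],[0,0,0,0,0.02]]
  ]
}}

```text
t: 29.7
tcp_pos: [0.5678, -0.0149, 0.3497]
ee_rot: [0.989, 0.151, 0.001, 0.0]
wrist_force: [-2.0, 1.4, 19.6]
finger_gap: 0.0284
grip_force: 41.3
```

Floor contact. Release, rise, back off for a check view.

Request:
{"op": "pendant", "data": {
  "motion": [
    [[0,0,0,0,0.06],[0,0,0,0,0.06],[0,0,0,0,0.06],[0,0,-0.075,0,0.06],[0,0,-0.1125,0,0.06],[0,0,-0.1125,0,0.06],[0,0,-0.1,0,0.06],[-0.05,-0.05,-0.1,0,0.06],[-0.05,-0.1,0,0,0.06],[-0.0125,-0.05,0,0,0.06],[0,0,0,0,0.06],[0,0,0,0,0.06]]
  ]
}}

```text
t: 31.2
tcp_pos: [0.5009, 0.0477, 0.5479]
ee_rot: [0.989, 0.151, -0.0, 0.0]
wrist_force: [-0.2, 0.2, -0.3]
finger_gap: 0.06
grip_force: 0.0
```

```bash
python3 - <<'E'
from h import *
c=snap('wrist');np.savez('pics/w11.npz',**{k:v for k,v in c.items() if k!='o'})
print(c['o']['tcp_pos']);save('p11',c['px'],1.5)
np.savez('pics/s11.npz',**{k:v for k,v in snap('side').items() if k!='o'})
E
```

```text
[0.50087668 0.0476859  0.54787027]
```

View pics/p11.png

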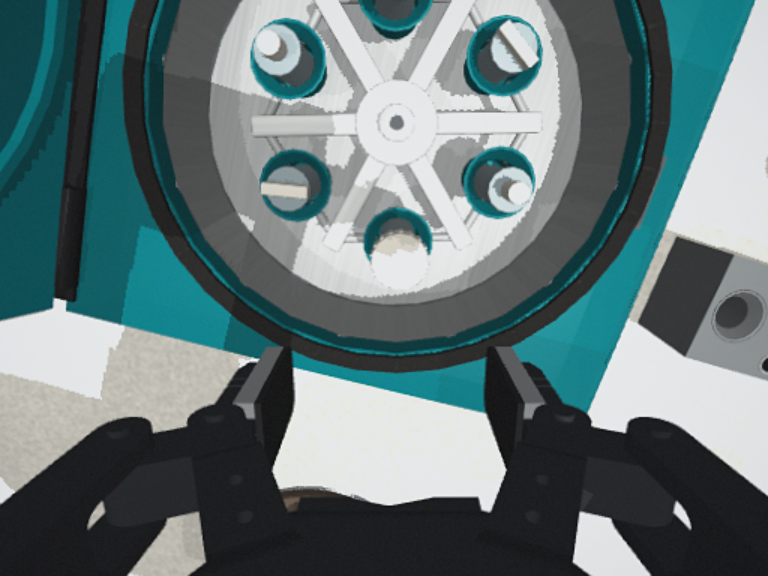

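Pairs now: bar (284,188) opposite bar (517,45), and stem (268,45) opposite stem (513,188). Disc2 is at (400,260) and disc1 is off the top edge, so check it in the side and scene views.

```bash
python3 - <<'E'
from h import *
s=dict(np.load('pics/s11.npz'));w=dict(np.load('pics/w11.npz'));c=snap('scene')
H={'stem@disc1':(.5668,-.0154,.22),'disc2':(.5034,.0413,.228),'bar1':(.5208,.1245,.204),'stem1':(.6015,.151,.22),'disc1':(.6649,.0943,.228),'bar2':(.6475,.0111,.204)}
uw={'stem@disc1':(518,188),'bar2':(518,44),'disc2':(400,264),'bar1':(284,189),'stem1':(268,44)}
for n,p in uw.items(): print(n,(onz(w,np.array([p])/1.5,H[n][2])[0]-np.array(H[n])).round(4))
A=s['px'].copy();B=c['px'].copy()
for p in H.values():
    for I,k in((A,s),(B,c)): u=proj(k,[p])[0].round().astype(int); I[u[1],u[0]]=(255,0,0)
n=cv2.INTER_NEAREST
save('p12',np.hstack([cv2.resize(A[85:165,240:380],(400,300),interpolation=n),cv2.resize(B[140:270,260:440],(400,300),interpolation=n)]))
E
```

```text
stem@disc1 [-0.0001  0.0008 -0.    ]
bar2 [-0.0009  0.0007 -0.    ]
disc2 [-0.0017 -0.0011 -0.    ]
bar1 [ 0.0004 -0.0005 -0.    ]
stem1 [-0.0015 -0.0008 -0.    ]
```

View pics/p12.png

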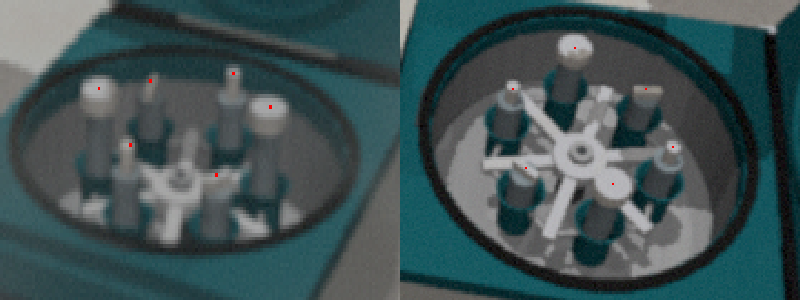

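All six tops match the seated positions in both views, disc opposite disc, stem opposite stem, bar opposite bar. The gripper is clear.

```bash
python3 -c "
from plant import robot
print(robot.sign_off())"
```

```text
the job is handed in; nothing more can be done
None
```

The job is handed in: all six tubes are seated in the rotor and released, each straight across from its twin, the wash bottle was left alone, and the robot's clock stood at about 31 s of the 112 s allowed.

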